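Kit up two spindles with pump spares

ROBOT

A 6-joint arm with a two-finger parallel gripper is mounted at the origin on the work surface. World frame = base frame: x ahead of the robot, y to its left, z up, the work surface at z = 0. Lengths are in mm, angles in rad, forces in N, time in s.
With the tool pointing down it reaches from about 300 to 825 mm from the base axis. Payload 5.4 kg.
Tool frame: the origin (TCP) lies at the very end of the fingers, on their centre line; the grasp point (between the pads) lies 19 mm behind it; z points along the fingers, y is the line along which they close (so a half turn about z gives the same grasp; the last joint's range is limited). The gripper opens to 92 mm and grips with 3 to 60 N. Pads are 20 mm wide; open, the fingers measure 128 mm over their backs; the gripper's body (75 mm by 189 mm) begins 69 mm behind the grasp point.
Start: joints at [-1.373, 0.158, 1.597, -0, 1.386, -0.21], TCP at [228.015, -527.84, 214.601] pointing down, gripper open.
Joint ranges: [-2.91, 2.91], [-0.94, 2.29], [0.18, 2.7], [-1.29, 4.43], [0.17, 2.64], [-3, 3]. Speed limits (rad/s): [2.57, 2.57, 3.14, 3.14, 3.14, 3.14].

INTERFACE

Orientations are given as a unit quaternion [x, y, z, w].
In Python, from plant import robot gives the robot as it stands.
- The arm moves only by the tool play_rows, never from a script. Its argument "increments" is a list of rows, each a list of 6 numbers: the shift along the tool's x, y, z as a fraction of full scale, then the turn, a rotation vector about the tool's x, y, z as a fraction of full scale. In form: [[tx, ty, tz, wx, wy, wz], ...]. A call has exactly 8 rows; each row shifts and turns the commanded pose from where the row before left it, along the tool's axes as they then stand; what a row does not reach is not made up. Full scale, the value 1, is 0.04 m for a shift and 0.12 rad for a turn. A row lasts 1/8 s, in which the tool goes at most 62.5 mm and 10.7 degrees, less where a joint would pass 70% of its speed; a pose out of reach is approached as far as the arm can. A call with a number of a shift or a turn outside -1 to 1 is refused whole. A call with a gripper value outside its range is refused whole. "grip" is the opening, from 0 (shut) to 1 (fully open), set as the call begins (left out, the last holds). The fingers move at their own pace and stop on an object; the grip force is fixed at half the most. Time passes only in rows, so rows that do not move let the fingers close, or fill a call up. It gives the time, the measured TCP pose, the force, the opening and the grip force at its end, in the units of the state.
- robot.sense(): the state, without advancing time (a new reading comes with each control period).
- robot.read_camera(name): name is "side" or "top"; returns the picture (480x640x3 uint8, red, green, blue); there is no depth.
- robot.camera_model(name): a dict with "mtx" (3x3 intrinsics, pixels), "T" (4x4, takes a point from camera to world coordinates). Camera axes: x right, y up, looking along -z (the intrinsics and any distortion apply to the point x, -y, -z); pixel columns grow to the right and rows downward; lengths in mm; the calibration is good to about 2 mm. A picture is of the moment at which its call begins. camera_model takes no time and is no camera call.
- robot.sign_off(): hands the job in; it is judged then, once.
The state is a dict: "time_s": time; "q": joint angles; "qvel": joint speeds; "effort": joint torques, N m; "eef_pos": TCP position; "ee_rot": TCP orientation; "contact_force": force on the tool from outside, world axes, zero at the start; "torque": the same for the moment, N m; "opening": finger opening in mm; "grip_force": force on a finger pad.
Only numpy, scipy, OpenCV 4.12 (cv2) and the standard library are available. Lean on these libraries where they do the work, as an engineer would, in place of code of your own. Each camera call takes 0.05 s, during which the arm holds its last target. There are 200 camera calls.

TASK

Thread the pump spares onto the two kitting stands so that they lie in fitting order: on the blue stand the steel flange at the bottom, the black seal on it and the white bush on top; on the yellow stand the brass ring at the bottom and the red spider on top. Each part should lie flat, fully down on the one below, and be let go. Leave the green tin, the orange-handled valve and the small carton among them where they are.

Things in the scene. Friction and masses are not known exactly. Their poses are not given: they have to be found in the camera images.
- steel_flange: Steel flange, grey metal with six dark bolt holes: a pump part, a flat round ring 66 mm outside diameter, 18 mm high, with a plain 30 mm through hole; lies flat on the bench, loose, 230 to 390 g. Origin: on its axis, at its underside; z up. It has no preferred turn about z.
- black_seal: Black rubber seal: a pump part, a flat round ring 58 mm outside diameter, 16 mm high, with a plain 30 mm through hole; lies flat on the bench, loose, 45 to 78 g. Origin: on its axis, at its underside; z up. It has no preferred turn about z. Hard and stiff.
- white_bush: White plastic bush: a pump part, a flat round ring 56 mm outside diameter, 18 mm high, with a plain 30 mm through hole; lies flat on the bench, loose, 53 to 91 g. Origin: on its axis, at its underside; z up. It has no preferred turn about z.
- brass_ring: Brass wear ring, plain yellow metal: a pump part, a flat round ring 62 mm outside diameter, 20 mm high, with a plain 30 mm through hole; lies flat on the bench, loose, 230 to 390 g. Origin: on its axis, at its underside; z up. It has no preferred turn about z.
- red_spider: Red plastic coupling spider, with six dark radial marks on top: a pump part, a flat round ring 60 mm outside diameter, 18 mm high, with a plain 30 mm through hole; lies flat on the bench, loose, 53 to 91 g. Origin: on its axis, at its underside; z up. It has no preferred turn about z.
- blue_stand: Kitting stand with a blue round foot: foot 90 mm diameter, 12 mm thick, with a bare aluminium spindle of 20 mm diameter standing up from its centre to 70 mm above the bench (top 6 mm tapered to 12 mm diameter). Fixed: it does not move when touched. Origin: on the spindle axis, at the underside of the foot (bench level); z up.
- yellow_stand: Kitting stand with a yellow round foot: foot 90 mm diameter, 12 mm thick, with a bare aluminium spindle of 20 mm diameter standing up from its centre to 70 mm above the bench (top 6 mm tapered to 12 mm diameter). Fixed: it does not move when touched. Origin: on the spindle axis, at the underside of the foot (bench level); z up.
- grease_tin: Bystander: closed green tin with a steel-coloured lid, 44 mm diameter, 32 mm high, loose. Origin: centre of its underside; z up.
- ball_valve: Bystander: small steel ball valve lying on the bench, 56 mm long, 28 mm wide, 36 mm high, with an orange bar handle on top that reaches to 40 mm from the centre along its +x, loose. Origin: under the middle of the body, at bench level; x along its bore.
- small_carton: Bystander: small closed brown carton, 36 x 50 x 30 mm (x, y, height), loose. Origin: centre of its underside; z up.
Mind the look-alikes: they are no part of the job. Of the things like the yellow_stand, leave any that is turquoise; of the rest the larger one is meant.

How it is judged (in metres and radians):
At the end, for the whole second after the job is handed in: Blue stand, bottom to top: steel flange, black seal, white bush; yellow: brass ring, red spider. Each is within 8 mm of the spindle axis, its underside within 4 mm of its height in the stack (12, 30, 46 mm above the bench; 12, 32 mm), flat within 0.12 rad and at rest (horizontal distance between each of steel_flange, black_seal, white_bush and blue_stand below 0.008 m and z of steel_flange in the frame of blue_stand between 0.008 and 0.016 m and angle between each of steel_flange, black_seal, white_bush, brass_ring, red_spider's own z axis and vertical below 0.12 rad and linear speed of each of steel_flange, black_seal, white_bush, brass_ring, red_spider below 0.02 m/s and z of black_seal in the frame of blue_stand between 0.026 and 0.034 m and z of white_bush in the frame of blue_stand between 0.042 and 0.05 m and horizontal distance between each of brass_ring, red_spider and yellow_stand below 0.008 m and z of brass_ring in the frame of yellow_stand between 0.008 and 0.016 m and z of red_spider in the frame of yellow_stand between 0.028 and 0.036 m); the robot touches nothing.
It fails at once if the green tin is moved more than 30 mm or tipped more than 0.5 rad (distance of grease_tin from where it was at the start of the episode above 0.03 m or angle between grease_tin's own z axis and vertical above 0.5 rad).
It fails at once if the ball valve is moved more than 30 mm or tipped more than 0.5 rad (distance of ball_valve from where it was at the start of the episode above 0.03 m or angle between ball_valve's own z axis and vertical above 0.5 rad).
It fails at once if the small carton is moved more than 30 mm or tipped more than 0.5 rad (distance of small_carton from where it was at the start of the episode above 0.03 m or angle between small_carton's own z axis and vertical above 0.5 rad).
It also fails if it takes over 120 s, if anything falls off the work surface, if the arm or the gripper's body presses on something with over 40 N, if the wrist force passes 120 N, or if a joint passes its speed limit or range.

## Working session

There is one attempt and no reset: what is moved stays moved. The work goes in short steps, Python scripts to look and compute and a tool call to move; the robot and the scene stay as the last step left them, time stands still between calls to the robot, and variables do not carry over. Pictures are saved under pics/ and viewed, at most 14 in all, crops included, and the job is handed in when it is done.

Besides the shell and the picture viewer there is one more tool, called after "Request:" by a JSON object that holds its "method" and its "body", one argument or row to a line. play_rows: Moves the arm, as the interface text tells. Its arguments: {"type":"object","properties":{"increments":{"type":"array","items":{"type":"array","items":{"type":"number"}}},"grip":{"type":"number"}},"required":["increments"]}

```bash
mkdir -p pics; python3 - <<'E'
from plant import robot
import cv2,numpy as np
for n in("top","side"):
    cv2.imwrite(f"pics/{n}0.png",robot.read_camera(n)[:,:,::-1])
    m=robot.camera_model(n);print(n,{k:np.round(v,3).tolist() if not isinstance(v,str) else v for k,v in m.items()})
print(robot.sense())
E
```

```text
top {'mtx': [[555.337, 0.0, 321.857], [0.0, 555.337, 230.647], [0.0, 0.0, 1.0]], 'T': [[-0.009, 0.994, -0.111, 401.039], [-1.0, -0.011, -0.015, -12.957], [-0.016, 0.111, 0.994, 1135.106], [0.0, 0.0, 0.0, 1.0]]}
side {'mtx': [[608.416, 0.0, 319.961], [0.0, 608.416, 235.715], [0.0, 0.0, 1.0]], 'T': [[-0.696, 0.55, -0.461, -31.658], [-0.717, -0.547, 0.431, 533.514], [-0.016, 0.631, 0.775, 976.932], [0.0, 0.0, 0.0, 1.0]]}
{'time_s': 0.1, 'q': array([-1.37311014e+00,  1.59003649e-01,  1.59808611e+00, -1.38024100e-05,
        1.38620783e+00, -2.10083040e-01]), 'qvel': array([ 0.00140753, -0.00036532, -0.00423214,  0.00038631,  0.00013448,
        0.00041545]), 'effort': array([ 4.30347700e-04, -3.86500812e+01, -3.22961533e+01,  7.03162397e-02,
        3.39555717e-02, -4.78617278e-05]), 'eef_pos': array([ 227.8957596 , -527.29616263,  213.71759921]), 'ee_rot': array([ 9.79286818e-01,  2.02476172e-01, -1.49884038e-06, -8.52491307e-04]), 'contact_force': array([-0.07134372, -0.0351488 , -0.05335328]), 'torque': array([-0.00222277, -0.02816587,  0.02560569]), 'grip_force': 0.0, 'opening': 91.45617266375147}
```

View pics/top0.png

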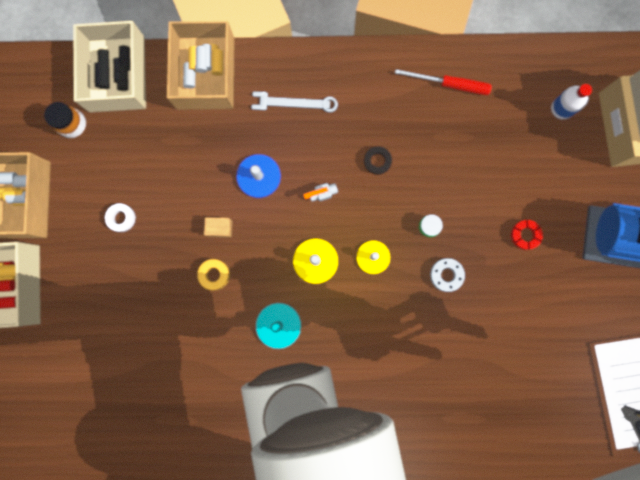

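View pics/side0.png

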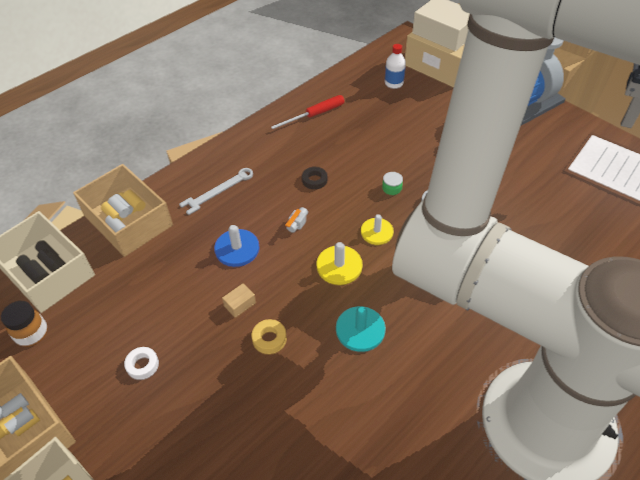

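The top view shows three stands like the yellow one: large yellow at (315,261), small yellow at (374,257) and turquoise at (278,326). Turquoise is excluded, and of the two yellows the larger at (315,261) is meant. The parts are the white bush (120,217), brass ring (213,275), black seal (377,160), steel flange (448,275) and red spider (527,235). The blue stand is at (258,176).

```bash
cat > h.py <<'E'
from plant import robot
import cv2,numpy as np
from scipy.spatial.transform import Rotation as R
def ray(n,px,z):
    m=robot.camera_model(n);K=np.array(m["mtx"]);T=np.array(m["T"])
    p=np.array([px],np.float32).reshape(-1,1,2)
    d=m.get("dist"); 
    u=cv2.undistortPoints(p,K,np.array(d) if d is not None else None).reshape(2)
    v=T[:3,:3]@np.array([u[0],-u[1],-1]);o=T[:3,3]
    return o+v*(z-o[2])/v[2]
# colour name: (hsv lo, hsv hi)
C={"blue":((105,150,80),(125,255,255)),"yellow":((27,180,120),(33,255,255)),"turq":((85,150,60),(95,255,255)),
"white":((0,0,150),(179,60,255)),"brass":((18,90,90),(27,220,255)),"red":((0,200,120),(3,255,255)),"black":((0,0,0),(179,255,48)),"orange":((8,220,200),(14,255,255))}
def blobs(img,c,box,amin=60):
    """box x0,y0,x1,y1 -> list of (centre of silhouette, area, minAreaRect)"""
    x0,y0,x1,y1=box
    hsv=cv2.cvtColor(img[y0:y1,x0:x1],cv2.COLOR_RGB2HSV);m=cv2.inRange(hsv,*[np.array(v) for v in C[c]])
    m=cv2.morphologyEx(m,cv2.MORPH_CLOSE,np.ones((5,5)))
    cs,_=cv2.findContours(m,cv2.RETR_EXTERNAL,cv2.CHAIN_APPROX_NONE);o=[]
    for k in cs:
        if cv2.contourArea(k)<amin: continue
        k=cv2.convexHull(k);M=cv2.moments(k);r=cv2.minAreaRect(k)
        o.append((np.array([M["m10"]/M["m00"]+x0,M["m01"]/M["m00"]+y0]),M["m00"],np.round(r[1],1)))
    return o
E
python3 - <<'E'
from h import *
t=robot.read_camera("top");s=robot.read_camera("side")
J=[("blue","blue",(225,145,290,205),(205,215,270,275),6),("yellow_big","yellow",(285,230,345,290),(305,240,370,290),6),("yellow_small","yellow",(350,235,400,280),(355,210,400,250),5),
("turq","turq",(250,300,305,352),(330,300,390,355),6),("white_bush","white",(95,195,145,240),(115,340,165,385),9),("brass","brass",(190,252,235,297),(245,315,292,358),10),
("black","black",(355,140,400,180),(295,160,335,192),8),("steel","white",(425,250,472,298),None,9),("red","red",(505,212,550,255),None,9),("orange","orange",(295,175,345,210),None,34),("carton","brass",(198,210,238,242),None,15),("tin lid","white",(415,208,446,242),None,32)]
for n,c,b1,b2,z in J:
    for v,im,b in(("top",t,b1),("side",s,b2)):
        if b is None: continue
        for p,a,r in blobs(im,c,b): print(n,v,p.round(1),a,r,ray(v,p,z)[:2].round(1))
a=cv2.resize(t[140:350,190:480],None,fx=2.75,fy=2.75,interpolation=cv2.INTER_CUBIC)
cv2.imwrite("pics/crop1.png",a[:,:,::-1])
E
```

```text
blue top [258.1 175.5] 1390.0 [41. 42.] [643.3 135. ]
blue side [236.5 247.5] 1210.5 [34.9 43.1] [643.6 135.8]
yellow_big top [315.6 260.5] 1490.5 [43. 43.] [465.9  17.1]
yellow_big side [344.8 265.7] 751.0 [25.9 38.6] [456.5  12.4]
yellow_big side [325.7 257.2] 219.0 [13.9 22.8] [498.3  24.6]
yellow_small top [373.2 257. ] 825.5 [32. 32.] [ 472. -100.]
yellow_small side [376.7 230. ] 545.5 [29. 23.] [ 474.7 -100.5]
turq top [277.8 325.6] 1499.0 [43. 43.] [335.9  94.2]
turq side [360.2 328.6] 1630.0 [43. 47.] [337.   94.4]
white_bush top [119.6 217.3] 699.5 [28. 31.] [558.9 419.9]
white_bush side [141.2 362.5] 847.5 [31. 34.] [560.1 419.8]
brass top [212.8 274. ] 790.0 [30. 32.] [440.4 225.7]
brass side [268.7 336.1] 954.0 [34. 35.] [441.2 225.1]
steel top [448.  274.6] 888.0 [33. 34.] [ 434.6 -249.5]
red top [526.7 234.2] 678.5 [28. 30.] [ 514.8 -411.4]
carton top [217.1 226.2] 368.0 [16. 24.] [537.5 217.2]
tin lid top [431.5 224.8] 373.0 [22. 21.] [ 533.3 -215.4]
```

View pics/crop1.png

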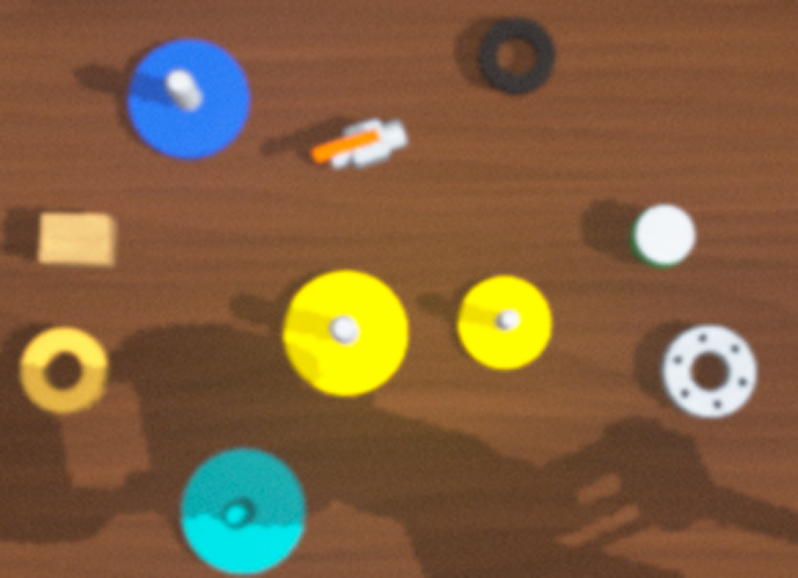

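The crop confirms it: the large yellow stand at crop (345,332) has a clearly bigger foot than the small yellow one at (505,322), and the turquoise one is set aside. Next I locate the black seal, whose mask missed, and start moving.

```bash
python3 - <<'E'
from h import *
C["dark"]=((0,0,0),(179,130,75));C["yel2"]=((24,150,70),(34,255,255))
t=robot.read_camera("top");s=robot.read_camera("side")
for n,im,b in(("top",t,(362,144,396,178)),("side",s,(300,162,332,192))):
    for p,a,r in blobs(im,"dark",b): print("black",n,p,a,r,ray(n,p,8)[:2].round(1))
for p,a,r in blobs(s,"yel2",(305,240,370,290)): print("yel",p,a,r,ray("side",p,6)[:2].round(1))
E
```

```text
black top [376.29307848 160.02200985] 575.5 [26.5 26.9] [ 672.4 -110.1]
black side [313.44456328 178.20748663] 467.5 [24.  24.7] [ 673.5 -109.5]
yel [338.98879351 264.68741059] 1398.0 [38. 46.] [466.4  18.8]
```

Request:
{"method": "play_rows", "body": {
  "increments": [
    [0, 0, 0, 0, 0, 0.85],
    [0, 0, 0, 0, 0, 0.85],
    [0, 0, 0, 0, 0, 0.85],
    [0, 0, 0, 0, 0, 0.85],
    [0.7, -1, 0, 0, 0, 0],
    [0.7, -1, 0, 0, 0, 0],
    [0.7, -1, 0, 0, 0, 0],
    [0, 0, 0, 0, 0, 0]
  ],
  "grip": 1
}}

```text
time_s: 1.3
eef_pos: [313.5, -405.6, 214.6]
ee_rot: [1.0, 0.002, 0.0, -0.0]
contact_force: [-0.1, -0.3, 0.9]
opening: 91.6
grip_force: 0.0
```

Request:
{"method": "play_rows", "body": {
  "increments": [
    [0.757, -0.975, 0, 0, 0, 0],
    [0.757, -0.975, 0, 0, 0, 0],
    [0.757, -0.975, 0, 0, 0, 0],
    [0.757, -0.975, 0, 0, 0, 0],
    [0, 0, 1, 0, 0, 0],
    [0, 0, 1, 0, 0, 0],
    [0, 0, 1, 0, 0, 0],
    [0, 0, 0, 0, 0, 0]
  ]
}}

```text
time_s: 2.3
eef_pos: [430.9, -250.7, 91.6]
ee_rot: [1.0, -0.0, -0.003, -0.002]
contact_force: [0.7, -0.0, 1.2]
opening: 91.9
grip_force: 0.0
```

```bash
python3 - <<'E'
from h import *
s=robot.sense();print(s["eef_pos"],s["q"].round(2))
t=robot.read_camera("top");s=robot.read_camera("side")
a=np.hstack([cv2.resize(t[200:340,370:520],None,fx=2.6,fy=2.6),cv2.resize(s[120:260,360:510],None,fx=2.6,fy=2.6)])
cv2.imwrite("pics/steel1.png",a[:,:,::-1])
E
```

```text
[ 430.89034521 -250.72682317   91.63815666] [-0.77  0.1   1.92 -0.    1.13  0.8 ]
```

View pics/steel1.png

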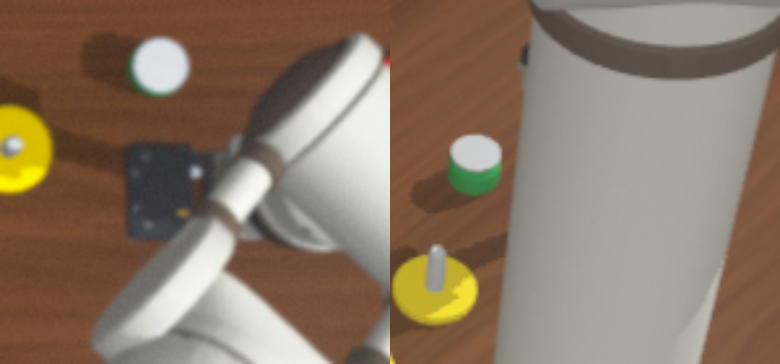

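The arm hides the flange in both views: gripper body at crop (160,190), tin clear of it. I go down by the measured pose.

Request:
{"method": "play_rows", "body": {
  "increments": [
    [0.08, -0.03, 0.3, 0, 0, 0],
    [0, 0, 0.5, 0, 0, 0],
    [0, 0, 0.5, 0, 0, 0],
    [0, 0, 0.4, 0, 0, 0],
    [0, 0, 0.3, 0, 0, 0],
    [0, 0, 0.1, 0, 0, 0],
    [0, 0, 0, 0, 0, 0],
    [0, 0, 0, 0, 0, 0]
  ]
}}

```text
time_s: 3.4
eef_pos: [436.9, -251.1, 11.2]
ee_rot: [1.0, -0.0, 0.0, 0.0]
contact_force: [0.2, 0.3, -0.5]
opening: 92.1
grip_force: 0.0
```

Request:
{"method": "play_rows", "body": {
  "increments": [
    [-0.06, -0.03, 0.1, 0, 0, 0],
    [0, 0, 0.1, 0, 0, 0],
    [0, 0, 0, 0, 0, 0],
    [0, 0, 0, 0, 0, 0],
    [0, 0, 0, 0, 0, 0],
    [0, 0, 0, 0, 0, 0],
    [0, 0, 0, 0, 0, 0],
    [0, 0, 0, 0, 0, 0]
  ]
}}

```text
time_s: 4.4
eef_pos: [434.0, -249.5, 2.6]
ee_rot: [1.0, -0.0, 0.0, 0.0]
contact_force: [0.3, -0.1, -0.2]
opening: 92.0
grip_force: 0.0
```

Request:
{"method": "play_rows", "body": {
  "increments": [
    [0, 0, 0, 0, 0, 0],
    [0, 0, 0, 0, 0, 0],
    [0, 0, 0, 0, 0, 0],
    [0, 0, 0, 0, 0, 0],
    [0, 0, 0, 0, 0, 0],
    [0, 0, 0, 0, 0, 0],
    [0, 0, 0, 0, 0, 0],
    [0, 0, 0, 0, 0, 0]
  ],
  "grip": 0
}}

```text
time_s: 5.4
eef_pos: [433.9, -249.4, 2.6]
ee_rot: [1.0, -0.0, -0.0, -0.0]
contact_force: [0.1, 1.6, 1.0]
opening: 65.2
grip_force: 30.0
```

Request:
{"method": "play_rows", "body": {
  "increments": [
    [0, 0, -0.5, 0, 0, 0],
    [0, 0, -1, 0, 0, 0],
    [0, 0, -1, 0, 0, 0],
    [0, 0, -0.5, 0, 0, 0],
    [0.52, -0.96, 0, 0, 0, 0],
    [0.52, -0.96, 0, 0, 0, 0],
    [0.52, -0.96, 0, 0, 0, 0],
    [0.52, -0.96, 0, 0, 0, 0]
  ]
}}

```text
time_s: 6.4
eef_pos: [517.6, -95.1, 122.0]
ee_rot: [1.0, -0.0, 0.0, 0.0]
contact_force: [1.1, -0.5, -3.0]
opening: 65.2
grip_force: 30.0
```

Request:
{"method": "play_rows", "body": {
  "increments": [
    [0.52, -0.96, 0, 0, 0, 0],
    [0.52, -0.96, 0, 0, 0, 0],
    [0.52, -0.96, 0, 0, 0, 0],
    [0.52, -0.96, 0, 0, 0, 0],
    [0.52, -0.96, 0, 0, 0, 0],
    [0.52, -0.96, 0, 0, 0, 0],
    [0, 0, 0, 0, 0, 0],
    [0, 0, 0, 0, 0, 0]
  ]
}}

```text
time_s: 7.4
eef_pos: [641.6, 133.9, 121.6]
ee_rot: [1.0, -0.0, -0.001, 0.0]
contact_force: [0.1, -0.9, -3.6]
opening: 65.0
grip_force: 30.0
```

```bash
python3 - <<'E'
from h import *
s=robot.sense();print(s["eef_pos"],s["q"].round(2),s["opening"])
t=robot.read_camera("top");s=robot.read_camera("side")
a=np.hstack([cv2.resize(t[100:280,170:350],None,fx=2.2,fy=2.2),cv2.resize(s[130:310,140:320],None,fx=2.2,fy=2.2)])
cv2.imwrite("pics/steel2.png",a[:,:,::-1])
E
```

```text
[641.61495369 133.86888193 121.62797643] [ 0.02  0.44  1.44 -0.    1.26  1.59] 65.0103247467497
```

View pics/steel2.png

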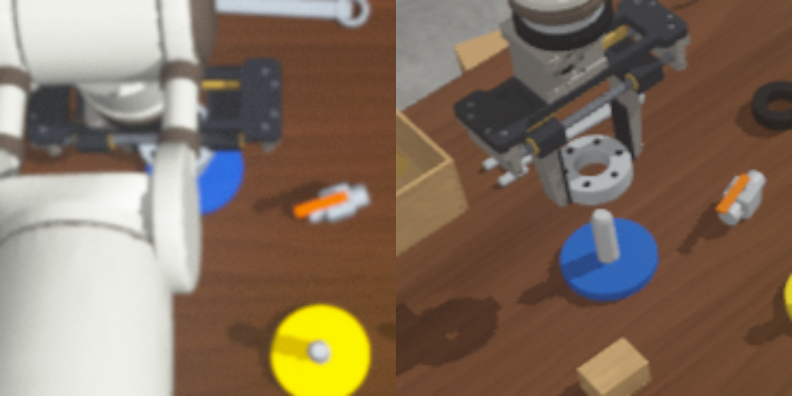

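The flange is held level in the side view at crop (599,170), with the spindle top right below at (602,212). I check how the two line up.

```bash
python3 - <<'E'
from h import *
C["lt"]=((0,0,120),(179,50,255))
s=robot.read_camera("side")
for p,a,r in blobs(s,"lt",(216,188,250,225)): print(p,a,r,ray("side",p,129)[:2].round(1))
for p,a,r in blobs(s,"lt",(225,224,245,255),20): print("spindle",p,a,r,ray("side",p,41)[:2].round(1))
E
```

```text
[230.53994797 205.53400223] 897.0 [36. 33.] [643.9 130.5]
spindle [234.53427896 235.8463357 ] 211.5 [24.9  9.5] [645.  134.1]
```

Request:
{"method": "play_rows", "body": {
  "increments": [
    [0.045, -0.04, 0, 0, 0, 0],
    [0, 0, 0.3, 0, 0, 0],
    [0, 0, 0.5, 0, 0, 0],
    [0, 0, 0.5, 0, 0, 0],
    [0, 0, 0.5, 0, 0, 0],
    [0, 0, 0.4, 0, 0, 0],
    [0, 0, 0.3, 0, 0, 0],
    [0, 0, 0, 0, 0, 0]
  ]
}}

```text
time_s: 8.55
eef_pos: [643.0, 136.1, 21.3]
ee_rot: [1.0, -0.0, -0.001, 0.0]
contact_force: [-0.1, 0.6, -2.7]
opening: 65.5
grip_force: 30.0
```

Request:
{"method": "play_rows", "body": {
  "increments": [
    [0, 0, 0.1, 0, 0, 0],
    [0, 0, 0.05, 0, 0, 0],
    [0, 0, 0, 0, 0, 0],
    [0, 0, 0, 0, 0, 0],
    [0, 0, 0, 0, 0, 0],
    [0, 0, 0, 0, 0, 0],
    [0, 0, 0, 0, 0, 0],
    [0, 0, 0, 0, 0, 0]
  ]
}}

```text
time_s: 9.55
eef_pos: [643.9, 136.1, 16.6]
ee_rot: [1.0, -0.0, 0.0, 0.0]
contact_force: [0.7, -1.2, -2.8]
opening: 65.1
grip_force: 30.0
```

Request:
{"method": "play_rows", "body": {
  "increments": [
    [0, 0, 0, 0, 0, 0],
    [0, 0, 0, 0, 0, 0],
    [0, 0, 0, 0, 0, 0],
    [0, 0, 0, 0, 0, 0],
    [0, 0, 0, 0, 0, 0],
    [0, 0, 0, 0, 0, 0],
    [0, 0, 0, 0, 0, 0],
    [0, 0, 0, 0, 0, 0]
  ],
  "grip": 1
}}

```text
time_s: 10.55
eef_pos: [643.8, 136.1, 16.6]
ee_rot: [1.0, -0.0, -0.0, -0.0]
contact_force: [-0.0, -0.3, -0.8]
opening: 91.6
grip_force: 0.0
```

Request:
{"method": "play_rows", "body": {
  "increments": [
    [0, 0, -0.4, 0, 0, 0],
    [0, 0, -0.8, 0, 0, 0],
    [0, 0, -0.8, 0, 0, 0],
    [0, 0, -0.6, 0, 0, 0],
    [0.1, 0.9, 0, 0, 0, 0],
    [0.1, 0.9, 0, 0, 0, 0],
    [0.1, 0.9, 0, 0, 0, 0],
    [0.1, 0.9, 0, 0, 0, 0]
  ]
}}

```text
time_s: 11.55
eef_pos: [660.3, -9.1, 122.1]
ee_rot: [1.0, -0.0, 0.001, 0.0]
contact_force: [0.3, -0.6, 0.3]
opening: 91.7
grip_force: 0.0
```

Request:
{"method": "play_rows", "body": {
  "increments": [
    [0.1, 0.85, 0, 0, 0, 0],
    [0.1, 0.85, 0, 0, 0, 0],
    [0.1, 0.85, 0, 0, 0, 0],
    [0, 0, 0, 0, 0, 0],
    [0, 0, 0.6, 0, 0, 0],
    [0, 0, 0.8, 0, 0, 0],
    [0, 0, 0, 0, 0, 0],
    [0, 0, 0, 0, 0, 0]
  ]
}}

```text
time_s: 12.55
eef_pos: [672.7, -109.5, 66.3]
ee_rot: [1.0, 0.0, 0.001, 0.0]
contact_force: [0.1, -0.5, 1.2]
opening: 91.6
grip_force: 0.0
```

```bash
python3 - <<'E'
from h import *
C["lt"]=((0,0,120),(179,50,255));C["dark"]=((0,0,0),(179,130,75))
t=robot.read_camera("top");s=robot.read_camera("side")
for n,im,b in(("top",t,(235,150,285,200)),("side",s,(205,215,270,270))):
    for p,a,r in blobs(im,"lt",b): print("flange",n,p,a,r,ray(n,p,21)[:2].round(1))
a=np.hstack([cv2.resize(t[110:230,220:400],None,fx=2.2,fy=2.2),cv2.resize(s[150:270,190:370],None,fx=2.2,fy=2.2)])
cv2.imwrite("pics/black1.png",a[:,:,::-1])
E
```

```text
flange top [256.63774011 173.13514124] 737.5 [30. 31.] [645.1 136. ]
flange side [234.32414945 241.7142559 ] 798.5 [31.1 32.5] [647.8 135.5]
```

View pics/black1.png

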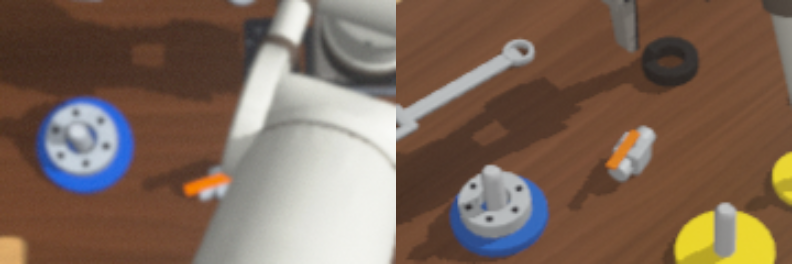

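The flange sits flat on the blue stand at crop (85,138), and the seal lies next to the open fingers.

Request:
{"method": "play_rows", "body": {
  "increments": [
    [0, 0.02, 0.4, 0, 0, 0],
    [0, 0, 0.5, 0, 0, 0],
    [0, 0, 0.4, 0, 0, 0],
    [0, 0, 0.2, 0, 0, 0],
    [0, 0, 0.09, 0, 0, 0],
    [0, 0, 0, 0, 0, 0],
    [0, 0, 0, 0, 0, 0],
    [0, 0, 0, 0, 0, 0]
  ]
}}

```text
time_s: 13.65
eef_pos: [672.2, -110.9, 1.4]
ee_rot: [1.0, -0.0, 0.0, 0.0]
contact_force: [0.1, -0.7, 0.4]
opening: 91.9
grip_force: 0.0
```

Request:
{"method": "play_rows", "body": {
  "increments": [
    [0, 0, 0, 0, 0, 0],
    [0, 0, 0, 0, 0, 0],
    [0, 0, 0, 0, 0, 0],
    [0, 0, 0, 0, 0, 0],
    [0, 0, 0, 0, 0, 0],
    [0, 0, 0, 0, 0, 0],
    [0, 0, 0, 0, 0, 0],
    [0, 0, 0, 0, 0, 0]
  ],
  "grip": 0
}}

```text
time_s: 14.65
eef_pos: [671.8, -110.8, 1.0]
ee_rot: [1.0, -0.0, -0.0, 0.0]
contact_force: [0.1, -0.2, 0.5]
opening: 56.2
grip_force: 30.0
```

Request:
{"method": "play_rows", "body": {
  "increments": [
    [0, 0, -0.4, 0, 0, 0],
    [0, 0, -0.9, 0, 0, 0],
    [0, 0, -0.9, 0, 0, 0],
    [0, 0, -0.8, 0, 0, 0],
    [-0.1, -0.88, 0, 0, 0, 0],
    [-0.1, -0.88, 0, 0, 0, 0],
    [-0.1, -0.88, 0, 0, 0, 0],
    [-0.1, -0.88, 0, 0, 0, 0]
  ]
}}

```text
time_s: 15.65
eef_pos: [655.9, 31.2, 122.3]
ee_rot: [1.0, -0.0, 0.001, 0.0]
contact_force: [0.1, -0.4, -0.9]
opening: 56.1
grip_force: 30.0
```

Request:
{"method": "play_rows", "body": {
  "increments": [
    [-0.1, -0.88, 0, 0, 0, 0],
    [-0.1, -0.88, 0, 0, 0, 0],
    [-0.1, -0.88, 0, 0, 0, 0],
    [0, 0, 0, 0, 0, 0],
    [0, 0, 0.4, 0, 0, 0],
    [0, 0, 0.3, 0, 0, 0],
    [0, 0, 0, 0, 0, 0],
    [0, 0, 0, 0, 0, 0]
  ]
}}

```text
time_s: 16.65
eef_pos: [644.0, 135.1, 92.9]
ee_rot: [1.0, -0.0, -0.0, -0.0]
contact_force: [-0.9, -0.3, -1.0]
opening: 56.6
grip_force: 30.0
```

```bash
python3 - <<'E'
from h import *
print(robot.sense()["eef_pos"])
s=robot.read_camera("side")
cv2.imwrite("pics/black2.png",cv2.resize(s[170:290,170:310],None,fx=3,fy=3)[:,:,::-1])
E
```

```text
[644.02167008 135.11958592  92.92000897]
```

View pics/black2.png

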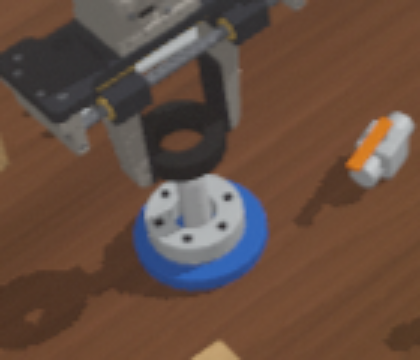

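The seal is held level at crop (186,140) just above the spindle, ready to go down.

Request:
{"method": "play_rows", "body": {
  "increments": [
    [0, 0, 0.3, 0, 0, 0],
    [0, 0, 0.3, 0, 0, 0],
    [0, 0, 0.3, 0, 0, 0],
    [0, 0, 0.3, 0, 0, 0],
    [0, 0, 0.2, 0, 0, 0],
    [0, 0, 0.1, 0, 0, 0],
    [0, 0, 0, 0, 0, 0],
    [0, 0, 0, 0, 0, 0]
  ]
}}

```text
time_s: 17.7
eef_pos: [644.3, 135.7, 33.6]
ee_rot: [1.0, -0.0, 0.0, -0.0]
contact_force: [0.3, 0.8, 0.1]
opening: 56.2
grip_force: 30.0
```

Request:
{"method": "play_rows", "body": {
  "increments": [
    [0, 0, 0, 0, 0, 0],
    [0, 0, 0, 0, 0, 0],
    [0, 0, 0, 0, 0, 0],
    [0, 0, 0, 0, 0, 0],
    [0, 0, 0, 0, 0, 0],
    [0, 0, 0, 0, 0, 0],
    [0, 0, 0, 0, 0, 0],
    [0, 0, 0, 0, 0, 0]
  ],
  "grip": 1
}}

```text
time_s: 18.7
eef_pos: [643.9, 135.7, 33.0]
ee_rot: [1.0, -0.0, -0.0, -0.0]
contact_force: [0.0, -0.5, 0.3]
opening: 91.9
grip_force: 0.0
```

Request:
{"method": "play_rows", "body": {
  "increments": [
    [0, 0, -0.4, 0, 0, 0],
    [0, 0, -0.9, 0, 0, 0],
    [0, 0, -0.9, 0, 0, 0],
    [-0.3, -1, 0, 0, 0, 0],
    [-0.3, -1, 0, 0, 0, 0],
    [-0.3, -1, 0, 0, 0, 0],
    [-0.3, -1, 0, 0, 0, 0],
    [-0.3, -1, 0, 0, 0, 0]
  ]
}}

```text
time_s: 19.7
eef_pos: [583.9, 337.1, 122.6]
ee_rot: [1.0, -0.0, 0.001, -0.0]
contact_force: [0.7, -0.7, 0.5]
opening: 91.7
grip_force: 0.0
```

Request:
{"method": "play_rows", "body": {
  "increments": [
    [-0.3, -1, 0, 0, 0, 0],
    [-0.3, -1, 0, 0, 0, 0],
    [0, -0.1, 0, 0, 0, 0],
    [0, 0, 0, 0, 0, 0],
    [0, 0, 0.6, 0, 0, 0],
    [0, 0, 0.8, 0, 0, 0],
    [0, 0, 0, 0, 0, 0],
    [0, 0, 0, 0, 0, 0]
  ]
}}

```text
time_s: 20.7
eef_pos: [561.1, 419.2, 66.5]
ee_rot: [1.0, -0.001, 0.001, -0.0]
contact_force: [-0.8, -0.0, -0.4]
opening: 92.0
grip_force: 0.0
```

```bash
python3 - <<'E'
from h import *
t=robot.read_camera("top");s=robot.read_camera("side")
a=np.hstack([cv2.resize(t[130:250,85:300],None,fx=1.8,fy=1.8),cv2.resize(s[200:320,170:310],None,fx=1.8,fy=1.8)])
cv2.imwrite("pics/white1.png",a[:,:,::-1])
E
```

```text
(no output)
```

View pics/white1.png

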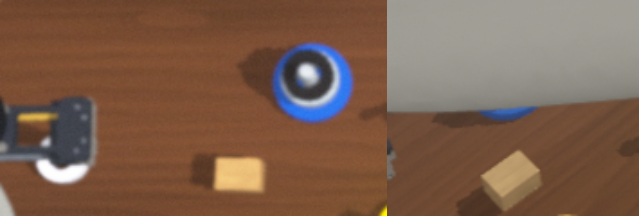

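The seal lies on the flange at crop (308,75), centred on the spindle. The bush is under the gripper at (65,155).

Request:
{"method": "play_rows", "body": {
  "increments": [
    [-0.03, 0, 0.4, 0, 0, 0],
    [0, 0, 0.5, 0, 0, 0],
    [0, 0, 0.4, 0, 0, 0],
    [0, 0, 0.2, 0, 0, 0],
    [0, 0, 0.08, 0, 0, 0],
    [0, 0, 0, 0, 0, 0],
    [0, 0, 0, 0, 0, 0],
    [0, 0, 0, 0, 0, 0]
  ]
}}

```text
time_s: 21.8
eef_pos: [559.2, 419.9, 2.5]
ee_rot: [1.0, -0.0, 0.001, -0.0]
contact_force: [0.2, 0.1, -0.5]
opening: 91.8
grip_force: 0.0
```

Request:
{"method": "play_rows", "body": {
  "increments": [
    [0, 0, 0, 0, 0, 0],
    [0, 0, 0, 0, 0, 0],
    [0, 0, 0, 0, 0, 0],
    [0, 0, 0, 0, 0, 0],
    [0, 0, 0, 0, 0, 0],
    [0, 0, 0, 0, 0, 0],
    [0, 0, 0, 0, 0, 0],
    [0, 0, 0, 0, 0, 0]
  ],
  "grip": 0
}}

```text
time_s: 22.8
eef_pos: [558.7, 419.7, 1.8]
ee_rot: [1.0, -0.0, -0.0, -0.0]
contact_force: [1.6, -0.7, 0.3]
opening: 55.5
grip_force: 30.0
```

Request:
{"method": "play_rows", "body": {
  "increments": [
    [0, 0, -0.4, 0, 0, 0],
    [0, 0, -0.9, 0, 0, 0],
    [0, 0, -0.9, 0, 0, 0],
    [0, 0, -0.8, 0, 0, 0],
    [0.3, 1, 0, 0, 0, 0],
    [0.3, 1, 0, 0, 0, 0],
    [0.3, 1, 0, 0, 0, 0],
    [0.3, 1, 0, 0, 0, 0]
  ]
}}

```text
time_s: 23.8
eef_pos: [607.3, 258.5, 123.2]
ee_rot: [1.0, -0.0, 0.001, -0.0]
contact_force: [0.2, -0.2, -0.5]
opening: 55.8
grip_force: 30.0
```

Request:
{"method": "play_rows", "body": {
  "increments": [
    [0.3, 1, 0, 0, 0, 0],
    [0.3, 1, 0, 0, 0, 0],
    [0.32, 1, 0, 0, 0, 0],
    [0, 0.1, 0, 0, 0, 0],
    [0, 0, 0.4, 0, 0, 0],
    [0, 0, 0.3, 0, 0, 0],
    [0, 0, 0, 0, 0, 0],
    [0, 0, 0, 0, 0, 0]
  ]
}}

```text
time_s: 24.8
eef_pos: [643.3, 136.4, 93.7]
ee_rot: [1.0, 0.0, -0.0, -0.0]
contact_force: [-0.4, 0.3, 0.6]
opening: 55.7
grip_force: 30.0
```

```bash
python3 - <<'E'
from h import *
print(robot.sense()["eef_pos"])
s=robot.read_camera("side")
cv2.imwrite("pics/white2.png",cv2.resize(s[170:290,170:310],None,fx=3,fy=3)[:,:,::-1])
E
```

```text
[643.30375461 136.39472859  93.72383772]
```

View pics/white2.png

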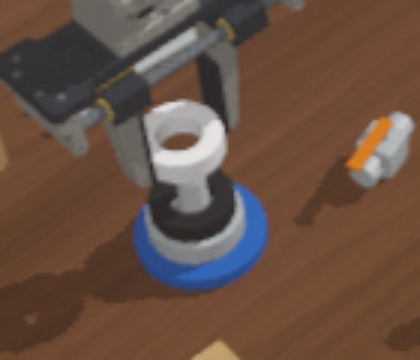

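The bush is level over the spindle at crop (183,140), and below it the seal and flange lie in order.

Request:
{"method": "play_rows", "body": {
  "increments": [
    [0, 0, 0.25, 0, 0, 0],
    [0, 0, 0.25, 0, 0, 0],
    [0, 0, 0.25, 0, 0, 0],
    [0, 0, 0.2, 0, 0, 0],
    [0, 0, 0.15, 0, 0, 0],
    [0, 0, 0, 0, 0, 0],
    [0, 0, 0, 0, 0, 0],
    [0, 0, 0, 0, 0, 0]
  ]
}}

```text
time_s: 25.85
eef_pos: [643.9, 135.7, 50.3]
ee_rot: [1.0, -0.0, 0.0, -0.0]
contact_force: [-0.5, -0.0, 0.0]
opening: 55.7
grip_force: 30.0
```

Request:
{"method": "play_rows", "body": {
  "increments": [
    [0, 0, 0, 0, 0, 0],
    [0, 0, 0, 0, 0, 0],
    [0, 0, 0, 0, 0, 0],
    [0, 0, 0, 0, 0, 0],
    [0, 0, 0, 0, 0, 0],
    [0, 0, 0, 0, 0, 0],
    [0, 0, 0, 0, 0, 0],
    [0, 0, 0, 0, 0, 0]
  ],
  "grip": 1
}}

```text
time_s: 26.85
eef_pos: [643.5, 135.7, 49.8]
ee_rot: [1.0, -0.0, 0.0, 0.0]
contact_force: [0.5, 0.1, 0.3]
opening: 92.0
grip_force: 0.0
```

Request:
{"method": "play_rows", "body": {
  "increments": [
    [0, 0, -0.5, 0, 0, 0],
    [0, 0, -0.8, 0, 0, 0],
    [0, 0, -0.5, 0, 0, 0],
    [-1, -0.45, 0, 0, 0, 0],
    [-1, -0.45, 0, 0, 0, 0],
    [-1, -0.45, 0, 0, 0, 0],
    [-1, -0.45, 0, 0, 0, 0],
    [-1, -0.45, 0, 0, 0, 0]
  ]
}}

```text
time_s: 27.85
eef_pos: [442.5, 226.3, 122.7]
ee_rot: [1.0, -0.0, 0.001, -0.0]
contact_force: [0.2, 0.8, -0.4]
opening: 91.8
grip_force: 0.0
```

Request:
{"method": "play_rows", "body": {
  "increments": [
    [-0.07, 0, 0, 0, 0, 0],
    [0, 0, 0.6, 0, 0, 0],
    [0, 0, 0.8, 0, 0, 0],
    [0, 0, 0.8, 0, 0, 0],
    [0, 0, 0.4, 0, 0, 0],
    [0, 0, 0, 0, 0, 0],
    [0, 0, 0, 0, 0, 0],
    [0, 0, 0, 0, 0, 0]
  ]
}}

```text
time_s: 28.85
eef_pos: [441.9, 226.0, 19.1]
ee_rot: [1.0, -0.0, 0.001, -0.0]
contact_force: [0.2, -0.6, -0.2]
opening: 91.9
grip_force: 0.0
```

Request:
{"method": "play_rows", "body": {
  "increments": [
    [-0.02, 0.01, 0.2, 0, 0, 0],
    [0, 0, 0.2, 0, 0, 0],
    [0, 0, 0.02, 0, 0, 0],
    [0, 0, 0, 0, 0, 0],
    [0, 0, 0, 0, 0, 0],
    [0, 0, 0, 0, 0, 0],
    [0, 0, 0, 0, 0, 0],
    [0, 0, 0, 0, 0, 0]
  ]
}}

```text
time_s: 29.85
eef_pos: [439.9, 225.3, 1.0]
ee_rot: [1.0, -0.0, 0.0, -0.0]
contact_force: [0.7, -0.6, -0.4]
opening: 91.9
grip_force: 0.0
```

Request:
{"method": "play_rows", "body": {
  "increments": [
    [0, 0, 0, 0, 0, 0],
    [0, 0, 0, 0, 0, 0],
    [0, 0, 0, 0, 0, 0],
    [0, 0, 0, 0, 0, 0],
    [0, 0, 0, 0, 0, 0],
    [0, 0, 0, 0, 0, 0],
    [0, 0, 0, 0, 0, 0],
    [0, 0, 0, 0, 0, 0]
  ],
  "grip": 0
}}

```text
time_s: 30.85
eef_pos: [439.9, 225.3, 1.0]
ee_rot: [1.0, -0.0, 0.0, 0.0]
contact_force: [-0.6, 0.3, -0.6]
opening: 61.2
grip_force: 30.0
```

Request:
{"method": "play_rows", "body": {
  "increments": [
    [0, 0, -0.4, 0, 0, 0],
    [0, 0, -0.9, 0, 0, 0],
    [0, 0, -0.9, 0, 0, 0],
    [0, 0, -0.8, 0, 0, 0],
    [0.13, 1, 0, 0, 0, 0],
    [0.13, 1, 0, 0, 0, 0],
    [0.13, 1, 0, 0, 0, 0],
    [0.13, 1, 0, 0, 0, 0]
  ]
}}

```text
time_s: 31.85
eef_pos: [460.6, 64.2, 121.8]
ee_rot: [1.0, -0.0, 0.0, -0.0]
contact_force: [0.1, 0.4, -1.8]
opening: 61.4
grip_force: 30.0
```

Request:
{"method": "play_rows", "body": {
  "increments": [
    [0.12, 1, 0, 0, 0, 0],
    [0, 0.19, 0, 0, 0, 0],
    [0, 0, 0.4, 0, 0, 0],
    [0, 0, 0.3, 0, 0, 0],
    [0, 0, 0, 0, 0, 0],
    [0, 0, 0, 0, 0, 0],
    [0, 0, 0, 0, 0, 0],
    [0, 0, 0, 0, 0, 0]
  ]
}}

```text
time_s: 32.85
eef_pos: [465.8, 17.7, 93.4]
ee_rot: [1.0, -0.0, 0.0, 0.0]
contact_force: [-0.5, -0.7, -2.2]
opening: 61.2
grip_force: 30.0
```

```bash
python3 - <<'E'
from h import *
print(robot.sense()["eef_pos"])
t=robot.read_camera("top");s=robot.read_camera("side")
a=np.hstack([cv2.resize(t[130:250,215:300],None,fx=2.5,fy=2.5),cv2.resize(s[185:305,200:400],None,fx=2.5,fy=2.5)])
cv2.imwrite("pics/brass2.png",a[:,:,::-1])
E
```

```text
[465.7708678   17.73544896  93.39668817]
```

View pics/brass2.png

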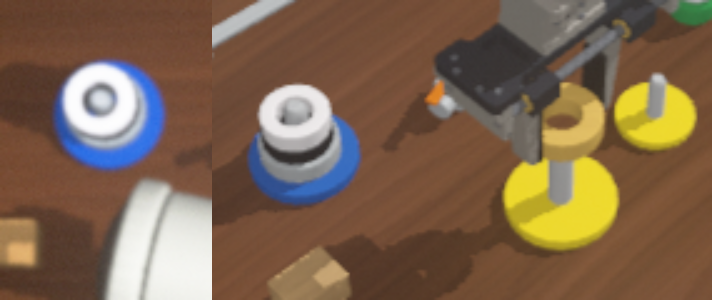

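The blue stack is complete at crop (297,140): flange, seal, bush. The brass ring at (567,120) is over the large yellow stand's spindle.

Request:
{"method": "play_rows", "body": {
  "increments": [
    [0, 0, 0.3, 0, 0, 0],
    [0, 0, 0.4, 0, 0, 0],
    [0, 0, 0.4, 0, 0, 0],
    [0, 0, 0.4, 0, 0, 0],
    [0, 0, 0.3, 0, 0, 0],
    [0, 0, 0.16, 0, 0, 0],
    [0, 0, 0, 0, 0, 0],
    [0, 0, 0, 0, 0, 0]
  ]
}}

```text
time_s: 33.95
eef_pos: [466.0, 17.6, 15.1]
ee_rot: [1.0, -0.0, 0.001, 0.0]
contact_force: [-0.8, -1.0, -2.1]
opening: 61.3
grip_force: 30.0
```

Request:
{"method": "play_rows", "body": {
  "increments": [
    [0, 0, 0, 0, 0, 0],
    [0, 0, 0, 0, 0, 0],
    [0, 0, 0, 0, 0, 0],
    [0, 0, 0, 0, 0, 0],
    [0, 0, 0, 0, 0, 0],
    [0, 0, 0, 0, 0, 0],
    [0, 0, 0, 0, 0, 0],
    [0, 0, 0, 0, 0, 0]
  ],
  "grip": 1
}}

```text
time_s: 34.95
eef_pos: [465.4, 17.7, 14.6]
ee_rot: [1.0, -0.0, -0.0, -0.0]
contact_force: [0.3, 0.5, -0.1]
opening: 91.7
grip_force: 0.0
```

Request:
{"method": "play_rows", "body": {
  "increments": [
    [0, 0, -0.4, 0, 0, 0],
    [0, 0, -0.8, 0, 0, 0],
    [0, 0, -0.8, 0, 0, 0],
    [0, 0, -0.7, 0, 0, 0],
    [0.11, 1, 0, 0, 0, 0],
    [0.11, 1, 0, 0, 0, 0],
    [0.11, 1, 0, 0, 0, 0],
    [0.11, 1, 0, 0, 0, 0]
  ]
}}

```text
time_s: 35.95
eef_pos: [483.3, -143.8, 123.9]
ee_rot: [1.0, -0.0, 0.001, 0.0]
contact_force: [0.8, -0.3, -0.0]
opening: 92.1
grip_force: 0.0
```

```bash
python3 - <<'E'
from h import *
C["red"]=((0,170,60),(5,255,255))
t=robot.read_camera("top");s=robot.read_camera("side")
for p,a,r in blobs(t,"red",(505,212,550,255)): print(p,a,r,ray("top",p,9)[:2].round(1))
for p,a,r in blobs(s,"red",(410,90,520,170)): print("side",p,a,r,ray("side",p,9)[:2].round(1))
E
```

```text
[526.76228244 234.1903503 ] 756.5 [31.1 30.4] [ 514.7 -411.5]
```

Request:
{"method": "play_rows", "body": {
  "increments": [
    [0.11, 1, 0, 0, 0, 0],
    [0.11, 1, 0, 0, 0, 0],
    [0.11, 1, 0, 0, 0, 0],
    [0.12, 1, 0, 0, 0, 0],
    [0.12, 1, 0, 0, 0, 0],
    [0.12, 1, 0, 0, 0, 0],
    [0.11, 0.73, 0, 0, 0, 0],
    [0, 0, 0, 0, 0, 0]
  ]
}}

```text
time_s: 37.05
eef_pos: [515.2, -412.5, 123.4]
ee_rot: [1.0, -0.001, 0.0, 0.0]
contact_force: [-0.2, 0.2, -0.3]
opening: 91.9
grip_force: 0.0
```

Request:
{"method": "play_rows", "body": {
  "increments": [
    [0, -0.02, 0.5, 0, 0, 0],
    [0, 0, 0.8, 0, 0, 0],
    [0, 0, 0.8, 0, 0, 0],
    [0, 0, 0.5, 0, 0, 0],
    [0, 0, 0.3, 0, 0, 0],
    [0, 0, 0.1, 0, 0, 0],
    [0, 0, 0, 0, 0, 0],
    [0, 0, 0, 0, 0, 0]
  ]
}}

```text
time_s: 38.05
eef_pos: [515.6, -411.4, 3.8]
ee_rot: [1.0, -0.0, 0.001, 0.001]
contact_force: [0.2, 0.7, -0.1]
opening: 92.2
grip_force: 0.0
```

Request:
{"method": "play_rows", "body": {
  "increments": [
    [0, 0, 0, 0, 0, 0],
    [0, 0, 0, 0, 0, 0],
    [0, 0, 0, 0, 0, 0],
    [0, 0, 0, 0, 0, 0],
    [0, 0, 0, 0, 0, 0],
    [0, 0, 0, 0, 0, 0],
    [0, 0, 0, 0, 0, 0],
    [0, 0, 0, 0, 0, 0]
  ],
  "grip": 0
}}

```text
time_s: 39.05
eef_pos: [515.0, -410.6, 2.7]
ee_rot: [1.0, -0.0, -0.0, -0.0]
contact_force: [-0.5, -0.3, 2.2]
opening: 59.1
grip_force: 30.0
```

Request:
{"method": "play_rows", "body": {
  "increments": [
    [0, 0, -0.5, 0, 0, 0],
    [0, 0, -0.9, 0, 0, 0],
    [0, 0, -0.9, 0, 0, 0],
    [0, 0, -0.7, 0, 0, 0],
    [-0.11, -1, 0, 0, 0, 0],
    [-0.11, -1, 0, 0, 0, 0],
    [-0.11, -1, 0, 0, 0, 0],
    [-0.11, -1, 0, 0, 0, 0]
  ]
}}

```text
time_s: 40.05
eef_pos: [497.5, -249.7, 123.9]
ee_rot: [1.0, -0.0, 0.001, 0.001]
contact_force: [0.4, 0.6, -0.6]
opening: 58.5
grip_force: 30.0
```

Request:
{"method": "play_rows", "body": {
  "increments": [
    [-0.11, -1, 0, 0, 0, 0],
    [-0.11, -1, 0, 0, 0, 0],
    [-0.11, -1, 0, 0, 0, 0],
    [-0.11, -1, 0, 0, 0, 0],
    [-0.12, -1, 0, 0, 0, 0],
    [-0.12, -1, 0, 0, 0, 0],
    [-0.11, -0.71, 0, 0, 0, 0],
    [0, 0, 0, 0, 0, 0]
  ]
}}

```text
time_s: 41.05
eef_pos: [465.9, 18.9, 123.6]
ee_rot: [1.0, 0.001, 0.001, 0.0]
contact_force: [0.9, 0.0, -1.7]
opening: 59.0
grip_force: 30.0
```

Request:
{"method": "play_rows", "body": {
  "increments": [
    [0, 0, 0.4, 0, 0, 0],
    [0, 0, 0.3, 0, 0, 0],
    [0, 0, 0, 0, 0, 0],
    [0, 0, 0, 0, 0, 0],
    [0, 0, 0, 0, 0, 0],
    [0, 0, 0, 0, 0, 0],
    [0, 0, 0, 0, 0, 0],
    [0, 0, 0, 0, 0, 0]
  ]
}}

```text
time_s: 42.05
eef_pos: [465.9, 17.7, 94.7]
ee_rot: [1.0, -0.0, 0.0, 0.0]
contact_force: [0.8, 0.8, -0.8]
opening: 59.2
grip_force: 30.0
```

```bash
python3 - <<'E'
from h import *
s=robot.read_camera("side")
cv2.imwrite("pics/red2.png",cv2.resize(s[185:305,260:400],None,fx=2.5,fy=2.5)[:,:,::-1])
E
```

```text
(no output)
```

View pics/red2.png

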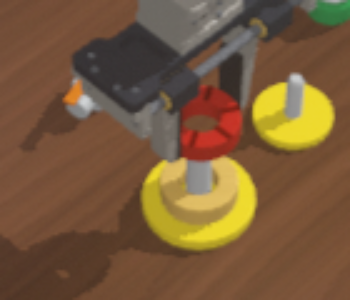

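The brass ring is seated at crop (200,190). The spider at (208,122) is over the spindle.

Request:
{"method": "play_rows", "body": {
  "increments": [
    [0, 0, 0.3, 0, 0, 0],
    [0, 0, 0.3, 0, 0, 0],
    [0, 0, 0.3, 0, 0, 0],
    [0, 0, 0.3, 0, 0, 0],
    [0, 0, 0.2, 0, 0, 0],
    [0, 0, 0.07, 0, 0, 0],
    [0, 0, 0, 0, 0, 0],
    [0, 0, 0, 0, 0, 0]
  ]
}}

```text
time_s: 43.1
eef_pos: [466.3, 17.6, 36.3]
ee_rot: [1.0, -0.0, 0.0, 0.0]
contact_force: [-0.9, 0.5, -1.5]
opening: 58.9
grip_force: 30.0
```

Request:
{"method": "play_rows", "body": {
  "increments": [
    [0, 0, 0, 0, 0, 0],
    [0, 0, 0, 0, 0, 0],
    [0, 0, 0, 0, 0, 0],
    [0, 0, 0, 0, 0, 0],
    [0, 0, 0, 0, 0, 0],
    [0, 0, 0, 0, 0, 0],
    [0, 0, 0, 0, 0, 0],
    [0, 0, 0, 0, 0, 0]
  ],
  "grip": 1
}}

```text
time_s: 44.1
eef_pos: [465.8, 17.7, 35.8]
ee_rot: [1.0, -0.0, -0.0, -0.0]
contact_force: [-0.1, -0.2, -0.7]
opening: 92.1
grip_force: 0.0
```

Request:
{"method": "play_rows", "body": {
  "increments": [
    [0, 0, -0.4, 0, 0, 0],
    [0, 0, -1, 0, 0, 0],
    [0, 0, -1, 0, 0, 0],
    [0, 1, -0.6, 0, 0, 0],
    [0, 1, 0, 0, 0, 0],
    [0, 1, 0, 0, 0, 0],
    [0, 1, 0, 0, 0, 0],
    [0, 1, 0, 0, 0, 0]
  ]
}}

```text
time_s: 45.1
eef_pos: [466.0, -183.8, 157.2]
ee_rot: [1.0, -0.0, 0.001, 0.0]
contact_force: [0.7, -0.2, -0.7]
opening: 92.0
grip_force: 0.0
```

Request:
{"method": "play_rows", "body": {
  "increments": [
    [0, 1, 0, 0, 0, 0],
    [0, 1, 0, 0, 0, 0],
    [0, 0, 0, 0, 0, 0],
    [0, 0, 0, 0, 0, 0],
    [0, 0, 0, 0, 0, 0],
    [0, 0, 0, 0, 0, 0],
    [0, 0, 0, 0, 0, 0],
    [0, 0, 0, 0, 0, 0]
  ]
}}

```text
time_s: 46.1
eef_pos: [465.8, -262.1, 155.8]
ee_rot: [1.0, 0.0, -0.0, -0.0]
contact_force: [0.0, 0.5, 0.3]
opening: 91.8
grip_force: 0.0
```

```bash
python3 - <<'E'
from h import *
t=robot.read_camera("top");s=robot.read_camera("side")
a=np.hstack([cv2.resize(t[130:300,190:350],None,fx=2.4,fy=2.4),cv2.resize(s[200:370,210:370],None,fx=2.4,fy=2.4)])
cv2.imwrite("pics/end.png",a[:,:,::-1])
E
```

```text
(no output)
```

View pics/end.png

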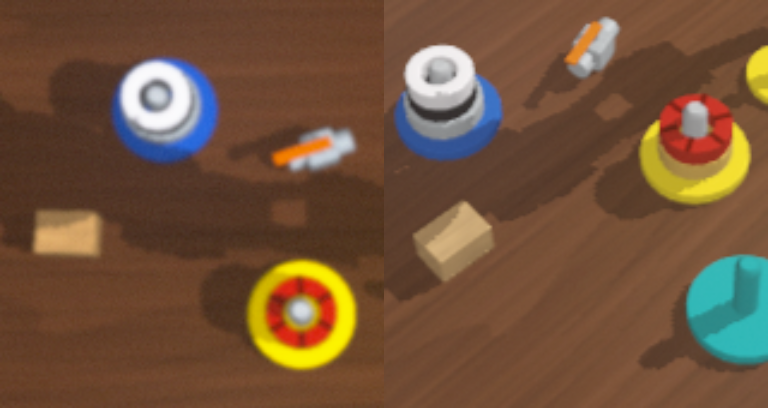

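Both stacks are flat and centred, blue at crop (155,97) and yellow at (300,312), and the bystanders are where they were. I hand the job in.

```bash
python3 -c "
from plant import robot
print(robot.sign_off())"
```

```text
the job is handed in; nothing more can be done
None
```

The job is handed in at about 46 s: blue stand has flange, seal and bush, and the large yellow stand has brass ring and spider; in the last pictures all parts lie flat and released with the carton and valve in place, the tin was last seen in place before the final moves, and the hand-in returned no verdict.

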